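# Shut the analyser and start the measurement

## Robot

A 6-joint arm with a two-finger parallel gripper is mounted at the origin on the work surface. World frame = base frame: x ahead of the robot, y to its left, z up, the work surface at z = 0. Lengths are in m, angles in degrees, forces in N, time in s.
With the tool pointing down it reaches from about 0.375 to 0.9 m from the base axis. Payload 3.1 kg.
Tool frame: the origin (TCP) lies on the centre line of the jaws, within the pads' length; the fingertips stand 19 mm ahead of it and the grasp point (between the pads) is the TCP (tips_ahead is the distance from the TCP to the fingertips, in m); z points along the fingers, y is the line along which they close (so a half turn about z gives the same grasp; the last joint's range is limited). The gripper opens to 87 mm and grips with 3 to 60 N. Pads are 19 mm wide; open, the fingers measure 117 mm over their backs; the gripper's body (75 mm by 190 mm) begins 51 mm behind the grasp point.
Start: joints at [-82.019, 30.224, 82.088, -0, 67.689, -10.227], TCP at [0.195, -0.594, 0.242] pointing down, gripper open.
Joint ranges: [-176.69, 176.69], [-43.24, 126.21], [12.49, 139.97], [-82, 262], [0, 151.66], [-163.58, 163.58]. Speed limits (degrees/s): [159.86, 159.86, 180, 180, 180, 180].

## Interface

Orientations are given as a 3x3 rotation matrix whose columns are the frame's x, y, z axes.
In Python, from rig import read_state, capture, hand_in, trace, landmark_of, tips_ahead gives the robot as it stands.
- The arm moves only by the shell command python3 -m jog 'ROWS'. ROWS is JSON, a list of rows, each an object of numbers: "tx", "ty", "tz": the shift along the tool's x, y, z in cm; "roll": the turn about the tool's z in rad; "jaw": the opening, from 0 (shut) to 1 (fully open). A call has 1 to 8 rows; each row shifts and turns the commanded pose from where the row before left it, along the tool's axes as they then stand; what a row does not reach is not made up. A row lasts 1/10 s, in which the tool goes at most 50 mm and 8.59 degrees, less where a joint would pass 70% of its speed; a pose out of reach is approached as far as the arm can. A call with a gripper value outside its range is refused whole. The fingers move at their own pace and stop on an object; the grip force is fixed at half the most. Time passes only in rows, so rows that do not move let the fingers close. It gives the time, the measured TCP pose, the force, the opening and the grip force at its end, in the units of the state.
- read_state(): the state, without advancing time (a new reading comes with each control period).
- capture(name): name is "scene" or "top"; returns a dict with "img" (420x560x3 uint8, red, green, blue), "vertical_fov" (degrees; the focal length in pixels is half the picture's height over the tangent of half this angle, whatever the lens; pixels are square), "cx", "cy" (the principal point, pixels), "k1" (the pictures are not rectified: a ray, as slopes to the right and down, at radius r is drawn at 1 + k1 r^2 times it, then the intrinsics apply), "cam_to_world" (4x4, takes a point from camera to world coordinates). Camera axes: x right, y up, looking along -z (the intrinsics and any distortion apply to the point x, -y, -z); pixel columns grow to the right and rows downward; lengths in m; the calibration is good to about 2 mm. A picture is of the moment at which its call begins. There is no depth.
- hand_in(): hands the job in; it is judged then, once.
Trained networks look in the newest picture that a camera, given by its name, has taken for a name from the list of things; names that differ only in an ending like _2 or _b are one class to them, and where a whole thing is asked for, a point or a joint stands for the part that bears it (a point fixed in the world has none). Each returns a list of dicts, best first, with "p" (0 to 1); they miss things now and then, are a little off and sometimes report something else, mostly with a low value. They report only what shows in the picture. A call takes as long as a camera call. They do not tell look-alikes from the thing itself.
- trace(camera, thing): "pixels" (420x560 bool, what is visible of it) and "bbox" ([left, top, width, height] in pixels, round what is visible of it).
- landmark_of(camera, thing): "point" ([row, column] in pixels: a listed point, or the origin of a listed thing).
The state is a dict: "time_s": time; "joint_positions": joint angles; "qvel": joint speeds; "tau": joint torques, N m; "position": TCP position; "tcp_rot": TCP orientation; "force": force on the tool from outside, world axes, zero at the start; "moment": the same for the moment, N m; "opening": opening from 0.0 (shut) to 1.0 (fully open); "grasp_force": force on a finger pad.
Only numpy, scipy, OpenCV 4.12 (cv2) and the standard library are available. Lean on these libraries where they do the work, as an engineer would, in place of code of your own. Each camera call takes 0.05 s, during which the arm holds its last target. There are 200 camera calls.

## Task

Get the bench analyser ready and start it, with pushes of the fingertips only: push the blue sample drawer fully home and push the black lid down until it lies fully shut (either one first), and only then press the green button on the separate start box right down and let it come up again. Do not pull the drawer or the lid farther open, lift nothing, and leave the bottle, the beaker and the jar standing where they are.

Things in the scene. Friction and masses are not known exactly. Their poses are not given: they have to be found in the camera images.
- analyser: Light grey bench analyser, fixed, 240 (x) x 300 (y) x 100 mm (z). Origin: centre of its underside; x points from its front to its back (the front faces the robot, yaw within 0.2 rad), y to the left as seen from the robot, z up. Drawer in the left (+y) half; lid on top of the right (-y) half. The top, at 100 mm, is flat apart from the lid and the jar.
- drawer (a joint): How far the sample drawer stands out, m: 0 fully home, starts 0.045 to 0.085, stop at 0.12. It slides along the analyser's x axis, has about 2 N of friction and light damping, and stays where it is left.
- drawer_face (a point): Centre of the outer face of the flat blue drawer front: no handle, 130 mm wide (y), 70 mm high (15 to 85 mm above the bench), 12 mm thick. It moves with the drawer; home, it is at the analyser's x = -0.132, y = 0.07, z = 0.05. The white tray behind it holds capped vials fixed to it, up to 82 mm above the bench.
- lid (a joint): Opening angle of the black lid, rad: 0 shut (flat on the top), pi/2 upright, starts 0.9 to 1.35, stop at 1.8. The stiff hinge (about 0.12 N m of friction) keeps it where it is left; about 2 N at the free edge moves it.
- lid_hinge (a point): Middle of the lid's rear hinge line, at the analyser's x = 0.02, y = -0.07, z = 0.10; the line runs along the analyser's y axis. The axes here are the analyser's.
- lid_edge (a point): Middle of the lid's free edge, on its outer (upper) face. The lid is a flat plate, 100 mm from hinge to free edge, 120 mm wide, 10 mm thick; a yellow stripe on the outer face marks the free edge. Its underside passes through the hinge line. Shut, it runs from the hinge to the front (-x) with this edge 110 mm above the bench; open, its outer face looks to the back (+x) and up.
- start_box: Grey start box, fixed, 90 x 80 x 40 mm, standing alone to the left or the right of the analyser. Origin: centre of its underside; z up. It bears the one green button.
- start (a joint): Travel of the green start button, m: 0 up, 0.006 fully down (about 4 N); it springs back when released.
- start_top (a point): Centre of the top of the green button (32 mm across); it is pressed straight down and moves with it.
- bottle: Amber reagent bottle, loose, 64 mm across, 150 mm high, 0.45 kg. Origin: centre of its underside. To be left alone.
- beaker: White ceramic beaker, loose, 66 mm across the rim, 85 mm high, standing on the bench in front of the right half of the analyser. Origin: centre of its underside. To be left alone.
- jar: Small glass jar with a blue cap, loose, 44 mm across, 50 mm high, standing on the left rear of the analyser's top. Origin: centre of its underside. To be left alone.
Mind the look-alikes: they are no part of the job. What is shaped like the start_box but purple or red is not meant.

How it is judged:
By the outcome, as a careful person would: the job done as asked, in the order asked, and still so for the second after the job is handed in, with the robot touching nothing.
It also fails if it takes over 50 s, if anything falls off the work surface, if the arm or the gripper's body presses on something with over 40 N, if the wrist force passes 120 N, or if a joint passes its speed limit or range.

## Working session

There is one attempt and no reset: what is moved stays moved. The work goes in short steps, Python scripts to look and compute and a shell command to move; the robot and the scene stay as the last step left them, time stands still between calls to the robot, and variables do not carry over. Pictures are saved under pics/ and viewed, at most 10 in all, crops included, and the job is handed in when it is done.

```bash
mkdir -p pics; cat > h.py <<'E'
import numpy as np,cv2
from rig import *
def ray(c,rc):
    f=c["img"].shape[0]/2/np.tan(np.radians(c["vertical_fov"]/2))
    d=np.array([rc[1]-c["cx"],rc[0]-c["cy"]])/f
    u=d.copy()
    for _ in range(30): u=d/(1+c["k1"]*(u@u))
    M=np.array(c["cam_to_world"]); v=M[:3,:3]@np.array([u[0],-u[1],-1]); return M[:3,3],v/np.linalg.norm(v)
def onz(c,rc,z):
    o,v=ray(c,rc); return o+v*(z-o[2])/v[2]
def proj(c,p):
    M=np.array(c["cam_to_world"]); q=M[:3,:3].T@(np.asarray(p)-M[:3,3]); u=np.array([q[0],-q[1]])/-q[2]
    f=c["img"].shape[0]/2/np.tan(np.radians(c["vertical_fov"]/2))
    u=u*(1+c["k1"]*(u@u)); return np.array([u[1]*f+c["cy"],u[0]*f+c["cx"]])
def tri(c1,p1,c2,p2):
    o1,a=ray(c1,p1);o2,b=ray(c2,p2)
    t=np.linalg.lstsq(np.c_[a,-b],o2-o1,rcond=None)[0]
    x,y=o1+a*t[0],o2+b*t[1]; return (x+y)/2,np.linalg.norm(x-y)
E
python3 - <<'E'
from h import *
np.set_printoptions(precision=3,suppress=True)
C={n:capture(n) for n in("scene","top")}
import pickle; pickle.dump(C,open("C.pkl","wb"))
for n,c in C.items():
    cv2.imwrite(f"pics/{n}0.png",c["img"][:,:,::-1]); print(n,c["vertical_fov"],c["k1"],np.array(c["cam_to_world"])[:3,3])
for t in "analyser drawer_face lid_hinge lid_edge start_box start_top bottle beaker jar".split():
    L={n:landmark_of(n,t) for n in C}
    print(t,{n:[(np.round(l["point"]).astype(int).tolist(),round(l["p"],2)) for l in L[n][:4]] for n in C})
    if L["scene"] and L["top"]: print("  tri",*tri(C["scene"],L["scene"][0]["point"],C["top"],L["top"][0]["point"]))
s=read_state();print(s["tcp_rot"],s["time_s"],s["position"])
E
```

```text
scene 52.02524787113465 -0.13991877104535985 [ 1.102 -0.402  1.007]
top 46.60366600764647 -0.05255308576336765 [ 0.487 -0.063  1.279]
analyser {'scene': [([253, 313], 0.7), ([250, 298], 0.64)], 'top': [([182, 266], 0.94)]}
  tri [ 0.654 -0.06   0.002] 0.000514343025602506
drawer_face {'scene': [([181, 298], 0.69), ([236, 363], 0.47)], 'top': [([258, 234], 0.9)]}
  tri [0.455 0.016 0.045] 0.00461618217713832
lid_hinge {'scene': [([252, 299], 0.64)], 'top': [([167, 296], 0.86), ([258, 116], 0.19)]}
  tri [ 0.681 -0.128  0.108] 0.011335078751333728
lid_edge {'scene': [([153, 382], 0.64), ([222, 285], 0.6)], 'top': [([186, 296], 0.82)]}
  tri [ 0.662 -0.049  0.419] 0.1898219266929445
start_box {'scene': [([264, 204], 0.87), ([274, 140], 0.83), ([225, 174], 0.75), ([316, 172], 0.67)], 'top': [([192, 411], 0.76), ([231, 369], 0.74), ([288, 379], 0.62), ([249, 426], 0.59)]}
  tri [ 0.624 -0.365  0.184] 0.060294242574671496
start_top {'scene': [([251, 298], 0.62), ([262, 199], 0.6), ([310, 168], 0.59), ([321, 238], 0.59)], 'top': [([186, 421], 0.67), ([230, 373], 0.5), ([245, 434], 0.43), ([150, 371], 0.43)]}
  tri [ 0.692 -0.275  0.338] 0.24762684112654693
bottle {'scene': [([153, 382], 0.66)], 'top': [([260, 115], 0.68)]}
  tri [ 0.447  0.339 -0.021] 0.0023265089663527666
beaker {'scene': [([211, 256], 0.86)], 'top': [([255, 288], 0.6)]}
  tri [ 0.462 -0.124  0.002] 0.009651321696671144
jar {'scene': [([250, 196], 0.7), ([254, 312], 0.41), ([262, 199], 0.2)], 'top': [([149, 229], 0.89)]}
  tri [ 0.676 -0.17   0.324] 0.36304057093616243
[[ 0.95   0.312  0.   ]
 [ 0.312 -0.95  -0.   ]
 [ 0.     0.    -1.   ]] 1.0 [ 0.195 -0.594  0.242]
```

```bash
python3 -c "
import cv2
cv2.imwrite('pics/a.png',cv2.resize(cv2.imread('pics/top0.png'),(800,600)));cv2.imwrite('pics/b.png',cv2.resize(cv2.imread('pics/scene0.png'),(800,600)))"
```

```text
(no output)
```

View pics/a.png

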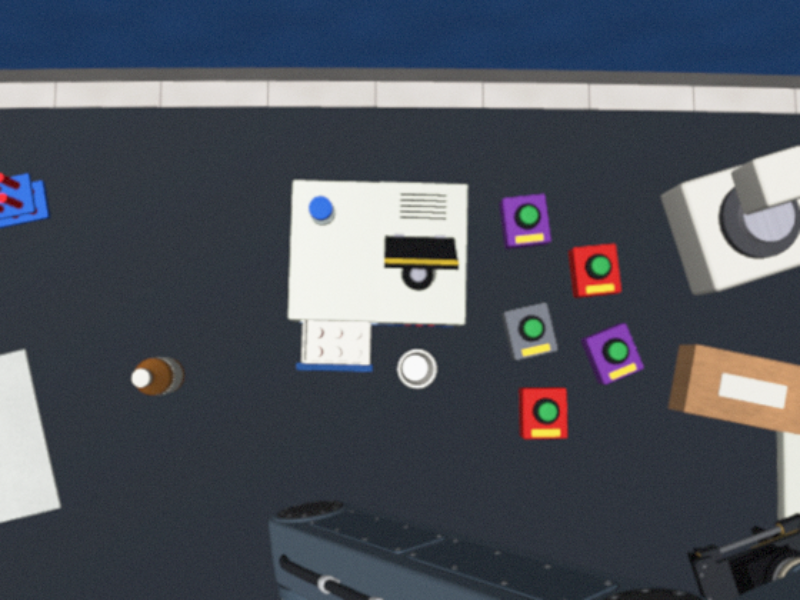

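View pics/b.png

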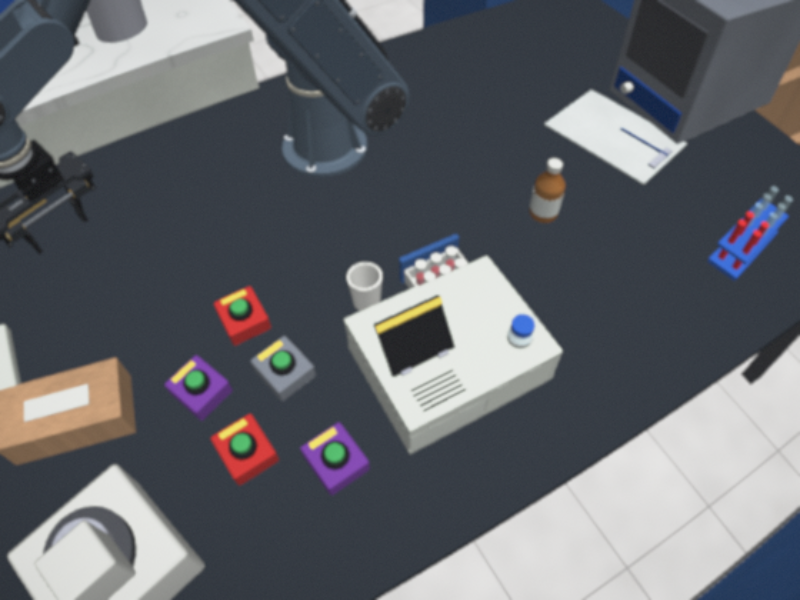

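The top view has five start-box look-alikes (800x600 px): purple (527,215) and (617,350), red (597,270) and (545,412), grey (531,331). Only the grey one fits the description; it is at about (282,365) in the scene view. The analyser is at centre, with the drawer out to the front at (335,345) and the lid half open with its stripe at (421,265). The beaker is at (417,368), the bottle at (155,377) and the jar at (321,210).

```bash
cat > m.py <<'E'
from h import *
import pickle
np.set_printoptions(precision=4,suppress=True)
C=pickle.load(open("C.pkl","rb")); T,S=C["top"],C["scene"]
k=560/800
cor=[onz(T,(r*k,c*k),.1)[:2] for c,r in((293,180),(468,184),(466,325),(288,319))]
print("corners BL BR FR FL",np.array(cor))
ctr=np.mean(cor,0); ex=(cor[0]+cor[1]-cor[2]-cor[3]); ey=cor[0]+cor[3]-cor[1]-cor[2]
yaw=np.arctan2(ex[1],ex[0]); yaw2=np.arctan2(-ey[0],ey[1]); print("ctr",ctr,"yaw",yaw,yaw2,np.linalg.norm(ex)/2,np.linalg.norm(ey)/2)
yaw=(yaw+yaw2)/2
def W(x,y,z): return np.array([ctr[0]+np.cos(yaw)*x-np.sin(yaw)*y,ctr[1]+np.sin(yaw)*x+np.cos(yaw)*y,z])
# drawer: top edge of front at z=.085 outer edge px row ~370/800
for c in(300,336,370):
    p=onz(T,(370*k,c*k),.085)[:2]-ctr; print("drawer edge local",p[0]*np.cos(yaw)+p[1]*np.sin(yaw),-p[0]*np.sin(yaw)+p[1]*np.cos(yaw))
# lid
for a in np.arange(.8,1.45,.1):
    q=[W(.02-.1*np.cos(a)+.01*np.sin(a),-.07+s*.06,.1+.1*np.sin(a)+.01*np.cos(a)) for s in(1,0,-1)]
    print("lid",round(a,2),[(proj(T,p)[::-1]/k).round() for p in q],[(proj(S,p)[::-1]/k).round() for p in q])
print("button",tri(T,(328*k,532*k),S,(361*k,282*k)),onz(T,(328*k,532*k),.05))
print("beaker rim",onz(T,(368*k,417*k),.085),"bottle",onz(T,(377*k,141*k),.15),"jar",onz(T,(208*k,321*k),.15))
E
python3 m.py
python3 -c "
import cv2
t=cv2.imread('pics/top0.png');s=cv2.imread('pics/scene0.png')
import numpy as np
cv2.imwrite('pics/c.png',np.hstack([cv2.resize(t[205:280,335:410],(400,400),interpolation=2),cv2.resize(s[225:290,165:230],(400,400),interpolation=2)]))
cv2.imwrite('pics/d.png',np.hstack([cv2.resize(t[120:270,195:345],(400,400),interpolation=2),cv2.resize(s[150:290,240:380],(400,400),interpolation=2)]))"
```

```text
corners BL BR FR FL [[ 0.7797  0.0883]
 [ 0.7741 -0.2124]
 [ 0.5315 -0.2077]
 [ 0.5409  0.0941]]
ctr [ 0.6566 -0.0594] yaw -0.021741332591772543 -0.024830798588796214 0.24077633017351927 0.3013149260804021
drawer edge local -0.2052163230201245 0.12938568140472512
drawer edge local -0.20361283514886822 0.06789985035910064
drawer edge local -0.20212466828608017 0.009835669844400007
lid 0.8 [array([384., 271.]), array([422., 272.]), array([460., 273.])] [array([435., 292.]), array([403., 307.]), array([370., 322.])]
lid 0.9 [array([384., 266.]), array([422., 267.]), array([460., 268.])] [array([438., 294.]), array([406., 309.]), array([372., 324.])]
lid 1.0 [array([385., 260.]), array([423., 261.]), array([461., 262.])] [array([440., 296.]), array([408., 311.]), array([375., 326.])]
lid 1.1 [array([385., 253.]), array([423., 255.]), array([461., 256.])] [array([443., 299.]), array([411., 314.]), array([377., 329.])]
lid 1.2 [array([385., 247.]), array([423., 248.]), array([461., 249.])] [array([447., 302.]), array([414., 317.]), array([380., 333.])]
lid 1.3 [array([385., 241.]), array([423., 242.]), array([462., 243.])] [array([450., 305.]), array([417., 321.]), array([383., 337.])]
lid 1.4 [array([385., 234.]), array([424., 235.]), array([462., 236.])] [array([453., 310.]), array([420., 325.]), array([386., 341.])]
button (array([ 0.5284, -0.3311,  0.0496]), np.float64(0.00024341388131944236)) [ 0.5284 -0.3312  0.05  ]
beaker rim [ 0.4583 -0.1253  0.085 ] bottle [0.4438 0.3252 0.15  ] jar [0.7208 0.0354 0.15  ]
```

View pics/c.png

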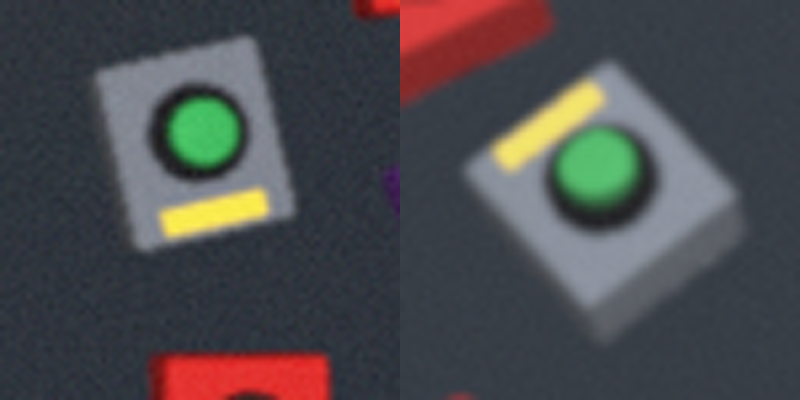

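View pics/d.png

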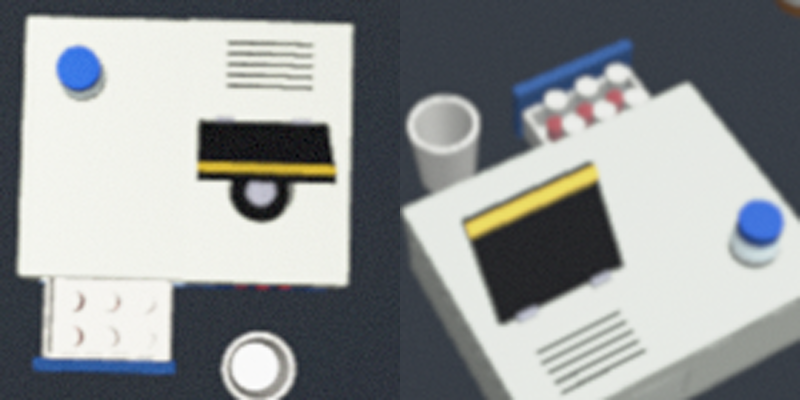

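The crops confirm it: the box under the green button at scene px (197,253) and top px (373,230) is grey, with no other grey one nearby. The lid is at about 0.95 rad and the drawer is out about 0.072 m.

First I'll raise the tool, align it with the analyser and shut the jaws.

```bash
cat > w.py <<'E'
import sys
from h import *
np.set_printoptions(precision=2,suppress=True)
ctr=np.array([.6566,-.0594]);yaw=-.023
s=read_state();R=np.array(s["tcp_rot"]);p=np.array(s["position"])
print("t",s["time_s"],"open",s["opening"],"F",np.array(s["force"]),"R0",np.round(R[:,0],3))
def go(name,x,y,tip):
    w=np.array([ctr[0]+np.cos(yaw)*x-np.sin(yaw)*y,ctr[1]+np.sin(yaw)*x+np.cos(yaw)*y,tip+.019]); print(name,"delta tool cm",R.T@(w-p)*100)
d=p[:2]-ctr;print("local cm",100*np.array([d[0]*np.cos(yaw)+d[1]*np.sin(yaw),-d[0]*np.sin(yaw)+d[1]*np.cos(yaw)]),"tip cm",100*p[2]-1.9)
go("lid behind",.03,-.07,.165); go("drawer front",-.24,.07,.05)
b=np.array([.5284,-.3311,.05+.019]);print("button",R.T@(b-p)*100)
E
python3 -m jog '[{"tz":-4,"roll":0.113,"jaw":0},{"tz":-4,"roll":0.113,"jaw":0},{"tz":-2,"roll":0.114,"jaw":0}]'; python3 w.py
```

```text
t 1.0 open 1.0017866128972275 F [-0.34 -0.47  0.34] R0 [0.95 0.31 0.  ]
local cm [-44.89 -54.47] tip cm 22.256702259519923
lid behind delta tool cm [ 61.   -28.74   5.76]
drawer front delta tool cm [ 40.23 -50.96  17.26]
button [ 39.85 -14.53  17.26]$[0]: bad value
```

```bash
python3 -m jog '[{"tx":0,"ty":0,"tz":-4,"roll":0.113,"jaw":0}]'; python3 -m jog '[{"tx":0.0,"ty":0.0,"tz":-4.0,"roll":0.113,"jaw":0.0}]'; python3 w.py
```

```text
time_s: 1.1
position: [0.1946, -0.59, 0.2762]
tcp_rot: [[0.98, 0.201, -0.002], [0.201, -0.98, 0.013], [0.001, -0.014, -1.0]]
force: [0.7, -0.6, -1.3]
opening: 0.964
grasp_force: 0.0
time_s: 1.2
position: [0.1951, -0.5928, 0.3209]
tcp_rot: [[0.996, 0.087, -0.001], [0.087, -0.996, 0.004], [-0.0, -0.004, -1.0]]
force: [0.1, -0.0, 0.3]
opening: 0.896
grasp_force: 0.0
t 1.2 open 0.8960840596430076 F [ 0.09 -0.02  0.34] R0 [ 1.    0.09 -0.  ]
local cm [-44.91 -54.39] tip cm 30.192938914832688
lid behind delta tool cm [ 52.83 -41.78  13.86]
drawer front delta tool cm [ 27.53 -58.61  25.43]
button [ 35.48 -23.07  25.28]
```

```bash
python3 -m jog '[{"tx":0,"ty":0,"tz":0,"roll":0.111,"jaw":0},{"tx":3.2,"ty":-3.2,"tz":0,"roll":0,"jaw":0},{"tx":3.2,"ty":-3.2,"tz":0,"roll":0,"jaw":0},{"tx":3.2,"ty":-3.2,"tz":0,"roll":0,"jaw":0},{"tx":3.2,"ty":-3.2,"tz":0,"roll":0,"jaw":0},{"tx":3.2,"ty":-3.2,"tz":0,"roll":0,"jaw":0},{"tx":3.2,"ty":-3.2,"tz":0,"roll":0,"jaw":0},{"tx":3.2,"ty":-3.2,"tz":0,"roll":0,"jaw":0}]' ; python3 -m jog '[{"tx":3.2,"ty":-3.2,"tz":0,"roll":0,"jaw":0},{"tx":3.2,"ty":-3.2,"tz":0,"roll":0,"jaw":0},{"tx":3.2,"ty":-3.2,"tz":0,"roll":0,"jaw":0},{"tx":3.2,"ty":-3.2,"tz":0,"roll":0,"jaw":0},{"tx":3.2,"ty":-3.2,"tz":0,"roll":0,"jaw":0},{"tx":3.2,"ty":-3.2,"tz":0,"roll":0,"jaw":0},{"tx":3.2,"ty":-3.2,"tz":0,"roll":0,"jaw":0},{"tx":0,"ty":0,"tz":0,"roll":0,"jaw":0}]'; python3 w.py
```

```text
time_s: 2.0
position: [0.4247, -0.3726, 0.3218]
tcp_rot: [[1.0, -0.019, 0.0], [-0.019, -1.0, -0.0], [0.0, 0.0, -1.0]]
force: [0.0, -0.9, -0.7]
opening: 0.17
grasp_force: 0.0
time_s: 2.8
position: [0.6552, -0.1496, 0.3211]
tcp_rot: [[1.0, -0.013, 0.002], [-0.013, -1.0, 0.002], [0.002, -0.002, -1.0]]
force: [-0.5, -0.0, -0.8]
opening: 0.006
grasp_force: 0.0
t 2.8 open 0.006203102677522927 F [-0.46 -0.02 -0.8 ] R0 [ 1.   -0.01  0.  ]
local cm [ 0.07 -9.02] tip cm 30.21333981770909
lid behind delta tool cm [ 2.92 -1.97 13.72]
drawer front delta tool cm [-23.96 -16.22  25.19]
button [-12.5   18.36  25.15]
```

```bash
python3 -m jog '[{"tx":3,"ty":-2,"tz":0,"roll":0,"jaw":0},{"tx":0,"ty":0,"tz":4,"roll":0,"jaw":0},{"tx":0,"ty":0,"tz":4,"roll":0,"jaw":0},{"tx":0,"ty":0,"tz":3,"roll":0,"jaw":0},{"tx":0,"ty":0,"tz":2.7,"roll":0,"jaw":0},{"tx":0,"ty":0,"tz":0,"roll":0,"jaw":0}]'; python3 w.py
```

```text
time_s: 3.4
position: [0.6787, -0.1345, 0.1797]
tcp_rot: [[1.0, -0.02, -0.01], [-0.02, -1.0, 0.003], [-0.01, -0.003, -1.0]]
force: [-0.8, 0.3, -0.3]
opening: 0.004
grasp_force: 0.0
t 3.4 open 0.004286425600047721 F [-0.84  0.28 -0.26] R0 [ 1.   -0.02 -0.01]
local cm [ 2.38 -7.46] tip cm 16.06565633290779
lid behind delta tool cm [ 0.62 -0.46 -0.44]
drawer front delta tool cm [-26.22 -14.51  11.38]
button [-14.52  19.98  11.15]
```

```bash
python3 -m jog '[{"tx":-1,"ty":0,"tz":0,"roll":0,"jaw":0},{"tx":-1,"ty":0,"tz":0,"roll":0,"jaw":0},{"tx":-1,"ty":0,"tz":0,"roll":0,"jaw":0},{"tx":-1,"ty":0,"tz":0,"roll":0,"jaw":0},{"tx":-1,"ty":0,"tz":0,"roll":0,"jaw":0},{"tx":-1,"ty":0,"tz":0,"roll":0,"jaw":0},{"tx":0,"ty":0,"tz":0,"roll":0,"jaw":0}]'; python3 w.py
```

```text
time_s: 4.1
position: [0.6204, -0.1335, 0.1848]
tcp_rot: [[1.0, -0.019, -0.002], [-0.019, -1.0, 0.0], [-0.002, -0.0, -1.0]]
force: [-0.4, -0.2, 0.2]
opening: 0.006
grasp_force: 0.0
t 4.1 open 0.005676141746995351 F [-0.41 -0.15  0.21] R0 [ 1.   -0.02 -0.  ]
local cm [-3.45 -7.5 ] tip cm 16.581816350635595
lid behind delta tool cm [ 6.45 -0.47  0.07]
drawer front delta tool cm [-20.48 -14.56  11.63]
button [-8.79 19.94 11.59]
```

```bash
python3 -c "
from h import *
s=capture('scene')['img'][:,:,::-1];cv2.imwrite('pics/e.png',cv2.resize(s[120:300,220:400],(600,600),interpolation=2))"
```

```text
(no output)
```

View pics/e.png

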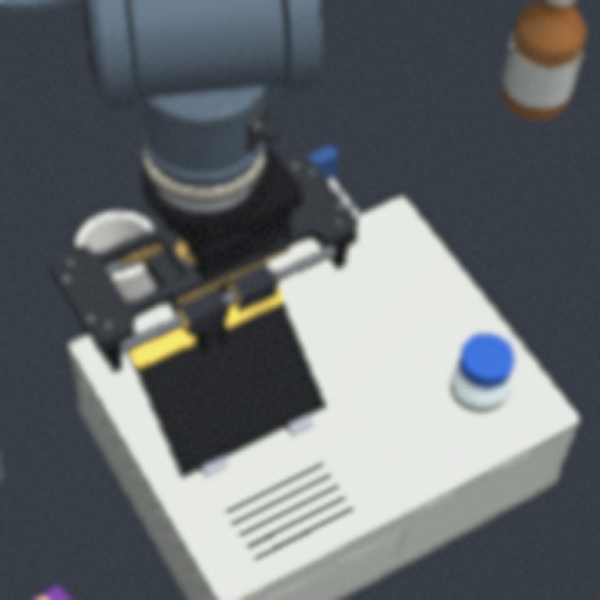

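The crop shows the finger on the outer face, covering the yellow stripe at about (215,330), and the lid partly lowered. I'll press it down now.

```bash
python3 -m jog '[{"tx":0,"ty":0,"tz":1,"roll":0,"jaw":0},{"tx":0,"ty":0,"tz":1,"roll":0,"jaw":0},{"tx":0,"ty":0,"tz":1,"roll":0,"jaw":0},{"tx":0,"ty":0,"tz":1,"roll":0,"jaw":0},{"tx":0,"ty":0,"tz":1,"roll":0,"jaw":0},{"tx":0,"ty":0,"tz":0,"roll":0,"jaw":0}]'; python3 w.py
```

```text
time_s: 4.75
position: [0.621, -0.1333, 0.1321]
tcp_rot: [[1.0, -0.019, -0.004], [-0.019, -1.0, 0.002], [-0.004, -0.002, -1.0]]
force: [0.1, 0.4, 0.2]
opening: 0.007
grasp_force: 0.0
t 4.75 open 0.006538524930567697 F [0.11 0.35 0.18] R0 [ 1.   -0.02 -0.  ]
local cm [-3.39 -7.47] tip cm 11.313680088220696
lid behind delta tool cm [ 6.37 -0.45 -5.21]
drawer front delta tool cm [-20.53 -14.54   6.42]
button [-8.86 19.97  6.32]
```

```bash
for i in 1; do python3 -m jog '[{"tx":-1,"ty":0,"tz":0.2,"roll":0,"jaw":0},{"tx":0,"ty":0,"tz":0.3,"roll":0,"jaw":0},{"tx":0,"ty":0,"tz":0,"roll":0,"jaw":0}]'; done; python3 -m jog '[{"tx":0,"ty":0,"tz":0.3,"roll":0,"jaw":0},{"tx":0,"ty":0,"tz":0,"roll":0,"jaw":0}]'
```

```text
time_s: 5.05
position: [0.6118, -0.1336, 0.1298]
tcp_rot: [[1.0, -0.019, -0.0], [-0.019, -1.0, 0.0], [-0.0, -0.0, -1.0]]
force: [0.2, 0.4, 0.5]
opening: 0.004
grasp_force: 0.0
time_s: 5.25
position: [0.6124, -0.1337, 0.1293]
tcp_rot: [[1.0, -0.019, 0.001], [-0.019, -1.0, -0.001], [0.001, 0.001, -1.0]]
force: [-5.3, 0.1, 13.2]
opening: 0.004
grasp_force: 6.5
```

The force jumped to 13 N with the tip at 110 mm, so the lid is shut. I'll retreat up and over to the front of the drawer.

```bash
python3 -m jog '[{"tx":0,"ty":0,"tz":-3,"roll":0,"jaw":0},{"tx":0,"ty":0,"tz":-4,"roll":0,"jaw":0},{"tx":-3.5,"ty":-2.5,"tz":0,"roll":0,"jaw":0},{"tx":-3.5,"ty":-2.5,"tz":0,"roll":0,"jaw":0},{"tx":-3.5,"ty":-2.5,"tz":0,"roll":0,"jaw":0},{"tx":-3.5,"ty":-2.5,"tz":0,"roll":0,"jaw":0},{"tx":-3.5,"ty":-2.5,"tz":0,"roll":0,"jaw":0},{"tx":-2,"ty":-2,"tz":0,"roll":0,"jaw":0}]' >/dev/null; python3 -m jog '[{"tx":0,"ty":0,"tz":0,"roll":0,"jaw":0}]'; python3 w.py
python3 -c "
from h import *
s=capture('scene')['img'][:,:,::-1];cv2.imwrite('pics/f.png',cv2.resize(s[120:300,220:400],(600,600),interpolation=2))"
```

```text
time_s: 6.15
position: [0.416, 0.0176, 0.1966]
tcp_rot: [[1.0, -0.017, -0.004], [-0.017, -1.0, 0.001], [-0.004, -0.001, -1.0]]
force: [0.0, 0.3, -1.1]
opening: 0.008
grasp_force: 0.0
t 6.15 open 0.007973248485602177 F [ 0.01  0.28 -1.1 ] R0 [ 1.   -0.02 -0.  ]
local cm [-24.23   7.14] tip cm 17.762087527171605
lid behind delta tool cm [27.15 14.32  1.14]
drawer front delta tool cm [ 0.28  0.16 12.76]
button [11.87 34.69 12.67]
```

View pics/f.png

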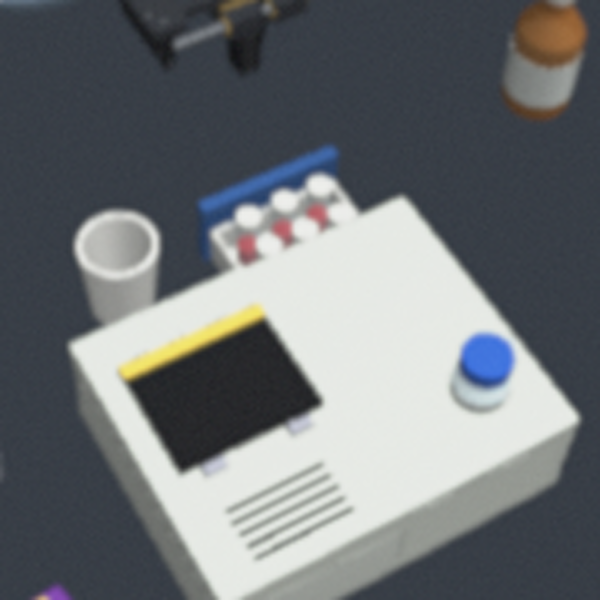

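The lid is flat, with its stripe at about (190,345) lying on the analyser's top. The drawer front at (270,185) and the finger are clear of each other, so I'll go down and push.

```bash
python3 -m jog '[{"tx":0,"ty":0,"tz":4,"roll":0,"jaw":0},{"tx":0,"ty":0,"tz":4,"roll":0,"jaw":0},{"tx":0,"ty":0,"tz":4.3,"roll":0,"jaw":0},{"tx":0,"ty":0,"tz":0,"roll":0,"jaw":0},{"tx":1.5,"ty":0,"tz":0,"roll":0,"jaw":0},{"tx":1.5,"ty":0,"tz":0,"roll":0,"jaw":0},{"tx":1.5,"ty":0,"tz":0,"roll":0,"jaw":0},{"tx":1.5,"ty":0,"tz":0,"roll":0,"jaw":0}]'; python3 -m jog '[{"tx":1,"ty":0,"tz":0,"roll":0,"jaw":0},{"tx":1,"ty":0,"tz":0,"roll":0,"jaw":0},{"tx":1,"ty":0,"tz":0,"roll":0,"jaw":0},{"tx":0,"ty":0,"tz":0,"roll":0,"jaw":0}]'; python3 w.py
```

```text
time_s: 7.0
position: [0.4804, 0.0136, 0.0755]
tcp_rot: [[1.0, -0.02, -0.001], [-0.02, -1.0, -0.0], [-0.001, 0.0, -1.0]]
force: [-2.7, -0.3, -2.3]
opening: 0.003
grasp_force: 1.4
time_s: 7.4
position: [0.5131, 0.0129, 0.0745]
tcp_rot: [[1.0, -0.019, 0.006], [-0.019, -1.0, -0.001], [0.006, 0.001, -1.0]]
force: [0.7, -0.0, 0.5]
opening: 0.006
grasp_force: 0.0
t 7.4 open 0.006085944737808998 F [ 0.73 -0.03  0.45] R0 [ 1.   -0.02  0.01]
local cm [-14.51   6.89] tip cm 5.5519396146492035
lid behind delta tool cm [ 17.52  13.97 -10.84]
drawer front delta tool cm [-9.49 -0.14  0.5 ]
button [ 2.19 34.36  0.59]
```

```bash
python3 -m jog '[{"tx":0.3,"ty":0,"tz":0,"roll":0,"jaw":0},{"tx":0,"ty":0,"tz":0,"roll":0,"jaw":0}]'; python3 -m jog '[{"tx":0.3,"ty":0,"tz":0,"roll":0,"jaw":0},{"tx":0,"ty":0,"tz":0,"roll":0,"jaw":0}]'
```

```text
time_s: 7.6
position: [0.5137, 0.0133, 0.0737]
tcp_rot: [[1.0, -0.019, 0.001], [-0.019, -1.0, -0.0], [0.001, 0.0, -1.0]]
force: [1.4, -0.5, 0.2]
opening: 0.005
grasp_force: 0.0
time_s: 7.8
position: [0.5156, 0.0134, 0.0734]
tcp_rot: [[1.0, -0.019, -0.001], [-0.019, -1.0, 0.0], [-0.001, -0.0, -1.0]]
force: [-1.3, 0.2, 1.2]
opening: 0.007
grasp_force: 0.6
```

```bash
python3 -m jog '[{"tx":0.3,"ty":0,"tz":0,"roll":0,"jaw":0},{"tx":0,"ty":0,"tz":0,"roll":0,"jaw":0}]'; python3 -m jog '[{"tx":0.2,"ty":0,"tz":0,"roll":0,"jaw":0},{"tx":0,"ty":0,"tz":0,"roll":0,"jaw":0}]'
```

```text
time_s: 8.0
position: [0.5177, 0.0134, 0.0733]
tcp_rot: [[1.0, -0.019, -0.003], [-0.019, -1.0, 0.0], [-0.003, -0.0, -1.0]]
force: [-4.5, -0.6, 1.3]
opening: 0.005
grasp_force: 2.0
time_s: 8.2
position: [0.5177, 0.0135, 0.0732]
tcp_rot: [[1.0, -0.019, -0.007], [-0.019, -1.0, 0.001], [-0.007, -0.001, -1.0]]
force: [-8.3, -1.6, 5.1]
opening: 0.007
grasp_force: 3.7
```

```bash
python3 -m jog '[{"tx":0.3,"ty":0,"tz":0,"roll":0,"jaw":0},{"tx":0,"ty":0,"tz":0,"roll":0,"jaw":0}]'; python3 -m jog '[{"tx":-4,"ty":0,"tz":0,"roll":0,"jaw":0},{"tx":-3,"ty":0,"tz":-2,"roll":0,"jaw":0},{"tx":0,"ty":0,"tz":-5,"roll":0,"jaw":0},{"tx":0,"ty":0,"tz":-5,"roll":0,"jaw":0},{"tx":0,"ty":0,"tz":-3,"roll":0,"jaw":0},{"tx":0,"ty":0,"tz":0,"roll":0,"jaw":0}]'; python3 w.py
python3 - <<'E'
from h import *
S,T=capture('scene'),capture('top')
a=S['img'][120:300,220:400,::-1];b=T['img'][110:280,190:320,::-1]
cv2.imwrite('pics/g.png',np.hstack([cv2.resize(a,(400,400),interpolation=2),cv2.resize(b,(306,400),interpolation=2)]))
for z in "beaker bottle jar drawer_face lid_edge".split(): print(z,[np.round(landmark_of(n,z)[0]["point"]).tolist() if landmark_of(n,z) else None for n in("scene","top")])
# expected shut lid edge, home drawer top edge in pixels
import math
def W(x,y,z,c=(.6566,-.0594),w=-.023): return [c[0]+math.cos(w)*x-math.sin(w)*y,c[1]+math.sin(w)*x+math.cos(w)*y,z]
print([proj(S,W(-.08,-.07+d,.11)).round(1).tolist() for d in(.06,-.06)],[proj(T,W(-.132,.07+d,.085)).round(1).tolist() for d in(.065,-.065)])
E
```

```text
time_s: 8.4
position: [0.5177, 0.0136, 0.073]
tcp_rot: [[1.0, -0.018, -0.014], [-0.018, -1.0, 0.001], [-0.014, -0.001, -1.0]]
force: [-12.8, -2.6, 8.3]
opening: 0.004
grasp_force: 6.0
time_s: 9.0
position: [0.4584, 0.0137, 0.2283]
tcp_rot: [[1.0, -0.019, 0.014], [-0.019, -1.0, -0.003], [0.014, 0.003, -1.0]]
force: [1.0, -1.0, 0.0]
opening: 0.007
grasp_force: 0.0
t 9.0 open 0.00687888918860158 F [ 1.   -0.98  0.01] R0 [ 1.   -0.02  0.01]
local cm [-19.98   6.85] tip cm 20.925100995740454
lid behind delta tool cm [22.86 13.93  4.79]
drawer front delta tool cm [-4.25 -0.2  15.87]
button [ 7.43 34.3  16.12]
beaker [[212.0, 253.0], [257.0, 290.0]]
bottle [[154.0, 382.0], [263.0, 116.0]]
jar [[237.0, 360.0], [148.0, 229.0]]
drawer_face [[197.0, 309.0], [230.0, 240.0]]
lid_edge [[221.0, 275.0], [210.0, 291.0]]
[[209.9, 296.1], [229.2, 253.8]] [[229.0, 208.7], [230.3, 261.7]]
```

View pics/g.png

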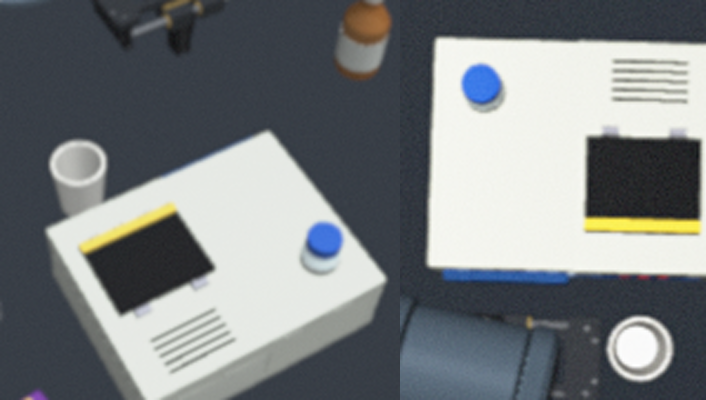

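Both look right: the drawer is flush, with the blue edge at (505,275), and the lid is flat where a shut lid should be. The beaker, bottle and jar have not moved. Now for the button.

```bash
python3 -m jog '[{"tx":1,"ty":4.3,"tz":0,"roll":0,"jaw":0},{"tx":1,"ty":4.3,"tz":0,"roll":0,"jaw":0},{"tx":1,"ty":4.3,"tz":0,"roll":0,"jaw":0},{"tx":1,"ty":4.3,"tz":0,"roll":0,"jaw":0},{"tx":1,"ty":4.3,"tz":0,"roll":0,"jaw":0},{"tx":1,"ty":4.3,"tz":0,"roll":0,"jaw":0},{"tx":1,"ty":4.3,"tz":0,"roll":0,"jaw":0},{"tx":0.5,"ty":4.3,"tz":0,"roll":0,"jaw":0}]'>/dev/null; python3 -m jog '[{"tx":0,"ty":0,"tz":0,"roll":0,"jaw":0},{"tx":0,"ty":0,"tz":0,"roll":0,"jaw":0}]'; python3 w.py
```

```text
time_s: 11.1
position: [0.5219, -0.3315, 0.223]
tcp_rot: [[1.0, -0.021, -0.001], [-0.021, -1.0, 0.001], [-0.001, -0.001, -1.0]]
force: [-0.7, 0.9, 0.0]
opening: 0.005
grasp_force: 0.0
t 11.1 open 0.004742072637549762 F [-0.68  0.86  0.01] R0 [ 1.   -0.02 -0.  ]
local cm [-12.84 -27.52] tip cm 20.39677282351384
lid behind delta tool cm [ 15.88 -20.48   3.91]
drawer front delta tool cm [-11.09 -34.52  15.45]
button [ 0.66 -0.04 15.4 ]
```

```bash
python3 -m jog '[{"tx":0.6,"ty":0,"tz":4,"roll":0,"jaw":0},{"tx":0,"ty":0,"tz":4,"roll":0,"jaw":0},{"tx":0,"ty":0,"tz":4,"roll":0,"jaw":0},{"tx":0,"ty":0,"tz":2.4,"roll":0,"jaw":0},{"tx":0,"ty":0,"tz":0,"roll":0,"jaw":0},{"tx":0,"ty":0,"tz":0,"roll":0,"jaw":0}]'; python3 w.py; python3 -m jog '[{"tx":0,"ty":0,"tz":0.5,"roll":0,"jaw":0},{"tx":0,"ty":0,"tz":0.4,"roll":0,"jaw":0},{"tx":0,"ty":0,"tz":0,"roll":0,"jaw":0}]'
```

```text
time_s: 11.7
position: [0.5277, -0.3284, 0.0793]
tcp_rot: [[1.0, -0.018, -0.002], [-0.018, -1.0, 0.003], [-0.003, -0.003, -1.0]]
force: [-0.4, 0.9, 2.4]
opening: 0.002
grasp_force: 1.0
t 11.7 open 0.0016174711823932018 F [-0.45  0.95  2.39] R0 [ 1.   -0.02 -0.  ]
local cm [-12.26 -27.19] tip cm 6.034202673128879
lid behind delta tool cm [ 15.35 -20.14 -10.45]
drawer front delta tool cm [-11.55 -34.25   1.15]
button [0.07 0.27 1.03]
time_s: 12.0
position: [0.5287, -0.3296, 0.075]
tcp_rot: [[1.0, -0.018, 0.001], [-0.018, -1.0, 0.001], [0.001, -0.001, -1.0]]
force: [-5.0, 6.4, 24.5]
opening: 0.002
grasp_force: 12.3
```

The press force is 24 N, but the tip is higher than I expected. I'll check the contact before going on.

```bash
python3 - <<'E'
from h import *
import pickle
np.set_printoptions(precision=4,suppress=True)
S=capture('scene');T=capture('top')
cv2.imwrite('pics/i.png',np.hstack([cv2.resize(S['img'][195:295,140:240,::-1],(400,400),interpolation=2),cv2.resize(T['img'][185:285,320:420,::-1],(400,400),interpolation=2)]))
C=pickle.load(open("C.pkl","rb"));P={}
for n,(r,c) in {"top":(230,373),"scene":(252,197)}.items():
    h=cv2.cvtColor(C[n]["img"],cv2.COLOR_RGB2HSV); m=cv2.inRange(h,(50,100,100),(80,255,255))
    k,l,st,ce=cv2.connectedComponentsWithStats(m); i=1+np.argmin(np.hypot(ce[1:,0]-c,ce[1:,1]-r)); P[n]=ce[i][::-1]; print(n,P[n],st[i])
print(tri(C["top"],P["top"],C["scene"],P["scene"]))
for z in(.05,.056,.062): print(z,onz(C["top"],P["top"],z),onz(C["scene"],P["scene"],z))
E
```

```text
top [229.1791 372.8881] [367 223  13  13 134]
scene [251.4803 196.5984] [190 246  14  12 127]
(array([ 0.5289, -0.3314,  0.057 ]), np.float64(0.0011700356714322746))
0.05 [ 0.5294 -0.3324  0.05  ] [ 0.5244 -0.3314  0.05  ]
0.056 [ 0.5292 -0.3311  0.056 ] [ 0.528  -0.3319  0.056 ]
0.062 [ 0.529  -0.3298  0.062 ] [ 0.5316 -0.3323  0.062 ]
```

View pics/i.png

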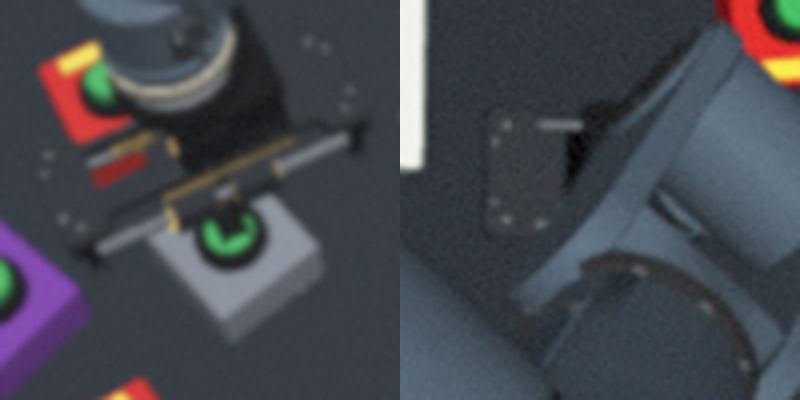

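The finger is squarely on the green button of the grey box, at about (235,225). The refined button height is about 57–62 mm, which fits bottoming out here. I'll press slightly more to confirm it has stopped, then release straight up.

```bash
python3 -m jog '[{"tx":0,"ty":0,"tz":0.2,"roll":0,"jaw":0},{"tx":0,"ty":0,"tz":0,"roll":0,"jaw":0}]'; python3 -m jog '[{"tx":0,"ty":0,"tz":-1,"roll":0,"jaw":0},{"tx":0,"ty":0,"tz":-3,"roll":0,"jaw":0},{"tx":0,"ty":0,"tz":-5,"roll":0,"jaw":0},{"tx":0,"ty":0,"tz":-5,"roll":0,"jaw":0},{"tx":-4,"ty":3,"tz":0,"roll":0,"jaw":0},{"tx":-4,"ty":3,"tz":0,"roll":0,"jaw":0},{"tx":-4,"ty":3,"tz":0,"roll":0,"jaw":0},{"tx":0,"ty":0,"tz":0,"roll":0,"jaw":0}]'
python3 - <<'E'
from h import *
S,T=capture('scene'),capture('top')
cv2.imwrite('pics/j.png',np.hstack([cv2.resize(S['img'][130:300,160:400,::-1],(480,340)),cv2.resize(T['img'][100:290,190:420,::-1],(320,264))[:, :] if 0 else cv2.resize(T['img'][110:290,200:370,::-1],(320,340))]))
E
```

```text
time_s: 12.3
position: [0.5288, -0.3296, 0.0748]
tcp_rot: [[1.0, -0.018, 0.001], [-0.018, -1.0, 0.0], [0.001, -0.0, -1.0]]
force: [-6.7, 8.0, 34.5]
opening: 0.004
grasp_force: 17.0
time_s: 13.1
position: [0.4026, -0.4221, 0.2091]
tcp_rot: [[1.0, -0.025, -0.001], [-0.025, -1.0, -0.003], [-0.001, 0.003, -1.0]]
force: [0.6, -0.2, -0.3]
opening: 0.006
grasp_force: 0.0
```

View pics/j.png

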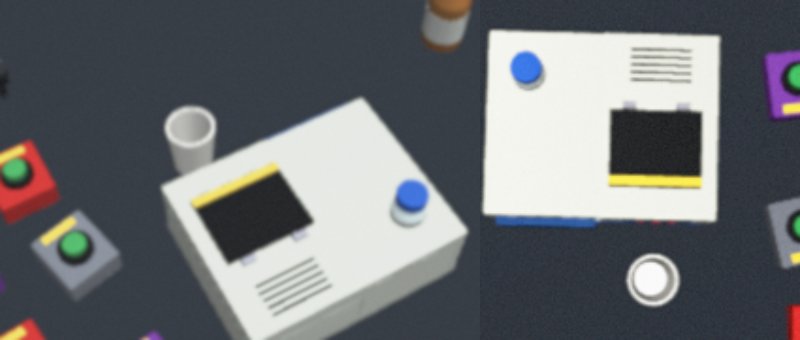

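The final view shows the lid flat at (255,210), the drawer flush at (545,222) and the button up again at (75,243). The loose things stand where they were, and the arm touches nothing.

```bash
python3 -c "
from rig import *
print(hand_in())"
```

```text
the job is handed in; nothing more can be done
None
```

I shut the lid, pushed the drawer home, then pressed the grey box's green button to its stop and let it come up; the job is handed in at about 13 s, with no verdict shown.

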